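# Recharge the desiccant well and offer up its cover plate

## Task

Recharge the desiccant well in the top of the bench spectrometer: tip all five canisters out of the blue scoop tray into the open well, and set the empty tray back down on the bench, upright. Then lift the dark metal cover plate by its orange bar handle and hold it level about 10 mm above the well's black gasket, with its four holes lined up over the four threaded holes, so that a colleague can start the screws; the plate must not touch the spectrometer (the gasket is greased). Finish while still holding the plate there, and leave the amber bottle and the dish of screws alone.

Things in the scene. Friction and masses are not known exactly. Their poses are not given: they have to be found in the camera images.
- spectrometer: White bench spectrometer, fixed, 320 (x) x 300 (y) x 120 mm high. Origin under its centre on the bench, z up; -x faces the robot. The aluminium service deck with the open desiccant well is flush in its top (120 mm above the bench), centred 55 mm from the middle towards -x. Beyond it a grey sample lid stands 14 mm above the top, from x = 45 mm on.
- well (a point): Centre of the well's mouth, level with the gasket's top (122 mm above the bench); axes as the spectrometer's. Mouth 90 (x) x 120 (y) mm, floor 52 mm below this point. A black rubber gasket, 4 mm wide, 2 mm proud of the deck, runs round the mouth. Outside it are four threaded holes, 6 mm across in brass inserts, at x = +-56, y = +-71 mm, 2 mm below this point.
- thread_a (a point): Centre of the threaded hole at x = -56, y = -71 mm from the well's centre, at deck level.
- thread_b (a point): Centre of the diagonally opposite threaded hole, x = +56, y = +71 mm from the well's centre, at deck level.
- cover: Loose dark metal cover plate, 136 (x) x 166 (y) x 4 mm, 0.2 to 0.4 kg, flat on the bench, handle up. Origin: centre of its underside, z up. Four 12 mm holes at x = +-56, y = +-71 mm; same after a half turn. Orange bar handle in the middle along y: 90 mm long, 12 x 12 mm section, 31 to 43 mm above the underside, on feet 12 x 12 mm at y = +-39 mm.
- cover_handle (a point): Middle of the handle bar, 37 mm above the plate's underside; axes as the cover's.
- hole_a (a point): Centre of the cover's hole at x = -56, y = -71 mm, at the underside.
- hole_b (a point): Centre of the diagonally opposite hole, x = +56, y = +71 mm, at the underside.
- tray: Loose blue scoop tray, 0.18 kg, flat on the bench. Origin under the floor's centre, z up. Floor 130 (x) x 80 (y) x 4 mm; side and back walls 4 mm thick, 30 high; 72 mm inside. Open front (-x): the floor goes on as a slight ramp to the lip. Upright grip at the back, 14 (x) x 46 (y) mm, 78 mm high, centred at x = +71 mm. Tipped about 50 degrees lip-down, the canisters slide out.
- tray_lip (a point): Middle of the tray's pouring lip (-97, 0, 7 mm from the tray's origin); axes as the tray's.
- tray_grip (a point): Point to take the tray's grip: in its middle, 57 mm above the tray's underside; axes as the tray's, the grip is 14 mm thick along x.
- can1_mid (a point): Centre of a white desiccant canister with orange band and cap, a cylinder 18 mm across and 20 mm tall, 12 g, standing loose in the tray at the start.
- can2_mid (a point): Centre of a white desiccant canister with orange band and cap, a cylinder 18 mm across and 20 mm tall, 12 g, standing loose in the tray at the start.
- can3_mid (a point): Centre of a white desiccant canister with orange band and cap, a cylinder 18 mm across and 20 mm tall, 12 g, standing loose in the tray at the start.
- can4_mid (a point): Centre of a white desiccant canister with orange band and cap, a cylinder 18 mm across and 20 mm tall, 12 g, standing loose in the tray at the start.
- can5_mid (a point): Centre of a white desiccant canister with orange band and cap, a cylinder 18 mm across and 20 mm tall, 12 g, standing loose in the tray at the start.
- reagent_bottle: Bystander: amber bottle with white cap, 60 mm across, 110 mm tall; origin at the centre of its underside.
- screw_dish: Bystander: round steel dish with four screws in it, 84 mm across, 26 mm tall with the screws; origin at the centre of its underside.
Mind the look-alikes: they are no part of the job. Of the things that look like the cover, the middle-sized one is meant.

How it is judged:
By the outcome, as a careful person would: the job done as asked, in the order asked, and still so for the second after the job is handed in, while the arm keeps its last pose, push and grip.
It also fails if it takes over 72 s, if anything falls off the work surface, if the arm or the gripper's body presses on something with over 40 N, if the wrist force passes 120 N, or if a joint passes its speed limit or range.

## Robot

A 6-joint arm with a two-finger parallel gripper is mounted at the origin on the work surface. World frame = base frame: x ahead of the robot, y to its left, z up, the work surface at z = 0. Lengths are in m, angles in rad, forces in N, time in s.
With the tool pointing down it reaches from about 0.375 to 0.9 m from the base axis. Payload 3.1 kg.
Tool frame: the origin (TCP) lies at the very end of the fingers, on their centre line; the grasp point (between the pads) lies 19 mm behind it; z points along the fingers, y is the direction in which the jaws open and shut (so a half turn about z gives the same grasp; the last joint's range is limited). The gripper opens to 87 mm and grips with 3 to 60 N. Pads are 19 mm wide; open, the fingers measure 117 mm over their backs; the gripper's body (75 mm by 190 mm) begins 51 mm behind the grasp point.
Start: joints at [1.054, 0.527, 1.433, -0, 1.181, -0.178], TCP at [0.207, 0.59, 0.223] pointing down, gripper open.
Joint ranges: [-3.08, 3.08], [-0.75, 2.2], [0.22, 2.44], [-1.43, 4.57], [0, 2.65], [-2.85, 2.85]. Speed limits (rad/s): [2.79, 2.79, 3.14, 3.14, 3.14, 3.14].

## Interface

Orientations are given as a unit quaternion [x, y, z, w].
In Python, from rig import robot gives the robot as it stands. The module is installed in compiled form; this text tells all that it offers.
- The arm moves only by the tool carry_out, never from a script. Its argument "series" is a list of rows, each a list of 7 numbers: the shift along the tool's x, y, z in mm, then the turn, a rotation vector about the tool's x, y, z in degrees, then the gripper command: -1 is shut, 1 is fully open, values between are in proportion. In form: [[tx, ty, tz, rx, ry, rz, claw], ...]. A call has 1 to 8 rows; each row is the pose to reach, as a shift and turn from the pose measured when the call began, along the tool's axes at that moment; what a row does not reach only later rows make up. A row lasts 1/8 s, in which the tool goes at most 62.5 mm and 10.7 degrees, less where a joint would pass 70% of its speed; a pose out of reach is approached as far as the arm can. A call with a gripper value outside its range is refused whole. The fingers move at their own pace and stop on an object; "force" is the grip in N (left out, the last holds). Time passes only in rows, so rows that repeat a pose let the fingers close. It gives the time, the measured TCP pose, the force and the opening at its end, in the units of the state.
- robot.get_obs(): the state, without advancing time (a new reading comes with each control period).
- robot.camera(name): name is "scene" or "top" or "wrist"; returns a dict with "pixels" (480x640x3 uint8, red, green, blue), "fx", "fy", "cx", "cy" (pixels), "position" and "attitude" of the camera in the world. Camera axes: x right, y down, z forward; pixel columns grow to the right and rows downward; lengths in m; the calibration is good to about 2 mm. A picture is of the moment at which its call begins. There is no depth.
- robot.hand_in(): hands the job in, once; it reports no verdict.
The state is a dict: "time": time; "q": joint angles; "joint_velocities": joint speeds; "joint_torque": joint torques, N m; "position": TCP position; "tool_rot": TCP orientation; "ft_force": force on the tool from outside, world axes, zero at the start; "moment": the same for the moment, N m; "grip_width": finger opening in m.
Only numpy, scipy, OpenCV 4.12 (cv2) and the standard library are available. Lean on these libraries where they do the work, as an engineer would, in place of code of your own. Each camera call takes 0.05 s, during which the arm holds its last target.

## Working session

There is one attempt and no reset: what is moved stays moved. The work goes in short steps, Python scripts to look and compute and a tool call to move; the robot and the scene stay as the last step left them, time stands still between calls to the robot, and variables do not carry over. Pictures are saved under pics/ and viewed, and the job is handed in when it is done.

Besides the shell and the picture viewer there is one more tool, called after ">>>" as name([rows], argument=value, ...), one row to a line, values as JSON. carry_out: Moves the arm, as the interface text tells. Its arguments: {"type":"object","properties":{"series":{"type":"array"},"force":{"type":"number"}},"required":["series"]}

```bash
mkdir -p pics; ls; cat > h.py <<'E'
import numpy as np, cv2
from scipy.spatial.transform import Rotation as R
from rig import robot
def snap(n,f):
    c=robot.camera(n); cv2.imwrite('pics/'+f,cv2.cvtColor(c['pixels'],cv2.COLOR_RGB2BGR))
    return c
E
python3 - <<'E'
from h import *
import pickle
print(robot.get_obs())
d={}
for n in ("scene","top","wrist"):
    c=snap(n,n+'0.png'); d[n]=c; print(n,{k:v for k,v in c.items() if k!='pixels'})
pickle.dump(d,open('c0.pkl','wb'))
E
```

```text
pics
{'time': 0.0, 'q': array([ 1.05453639e+00,  5.28478474e-01,  1.43391033e+00, -3.57737672e-05,
        1.18134025e+00, -1.78528157e-01]), 'joint_velocities': array([ 0.00073243,  0.00049838, -0.0017858 ,  0.00162556, -0.00090702,
       -0.00120924]), 'joint_torque': array([ 1.00876063e-03, -4.40035522e+01, -1.76596963e+01,  6.35118247e-02,
        5.83328353e-02, -1.89331572e-04]), 'position': array([0.20672783, 0.58905378, 0.22156149]), 'tool_rot': array([ 1.68057669e-01,  9.85776587e-01, -1.01001942e-03, -3.48114916e-04]), 'ft_force': array([-2.77209196e-01, -1.87244841e-04, -7.76890174e-02]), 'moment': array([-0.03112976, -0.06429367,  0.00122175]), 'grip_width': 0.08721078696840182}
scene {'fx': 624.2990188610629, 'fy': 624.2990188610629, 'cx': 320.82856898742244, 'cy': 240.23551627378384, 'position': array([1.29090555, 0.67047498, 1.06227316]), 'attitude': array([ 0.35501597,  0.83227632, -0.3906607 , -0.16930446])}
top {'fx': 592.5887124176835, 'fy': 592.5887124176835, 'cx': 319.87571884129176, 'cy': 243.05575562464296, 'position': array([ 0.30105601, -0.11166758,  1.5189646 ]), 'attitude': array([ 0.70822511, -0.70307677,  0.03901687, -0.05077335])}
wrist {'fx': 393.4441338234094, 'fy': 393.4441338234094, 'cx': 314.8162475755995, 'cy': 236.16680006558755, 'position': array([0.14464011, 0.61191185, 0.38306466]), 'attitude': array([0.80981306, 0.5737551 , 0.06976377, 0.10070207])}
```

View pics/scene0.png

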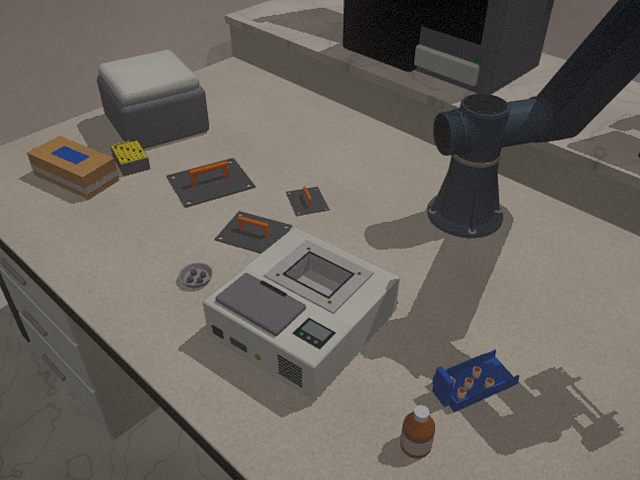

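View pics/top0.png

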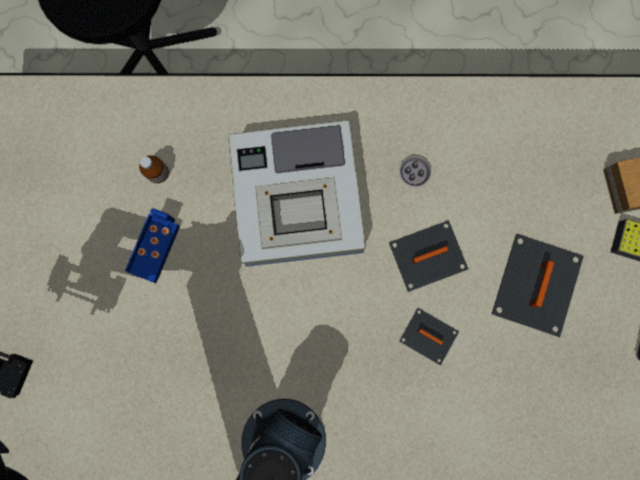

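View pics/wrist0.png

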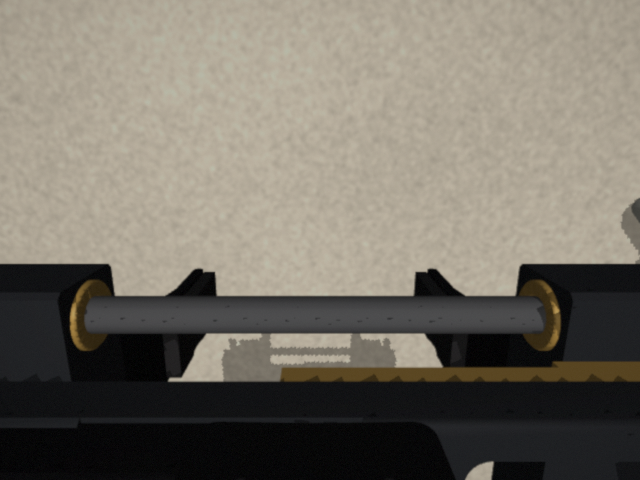

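Scene: the spectrometer is at about (300,190) in the top view, the blue tray at (152,243), and three look-alike plates at (428,255), (430,335) and (538,285). Next I measure them.

```bash
cat >> h.py <<'E'
def ray(c,uv):
    uv=np.atleast_2d(np.asarray(uv,float))
    d=np.c_[(uv[:,0]-c['cx'])/c['fx'],(uv[:,1]-c['cy'])/c['fy'],np.ones(len(uv))]
    return R.from_quat(c['attitude']).apply(d)
def onz(c,uv,z):
    d=ray(c,uv); p=np.asarray(c['position']); return p+d*((z-p[2])/d[:,2])[:,None]
def proj(c,P):
    p=R.from_quat(c['attitude']).inv().apply(np.atleast_2d(P)-c['position'])
    return np.c_[c['cx']+c['fx']*p[:,0]/p[:,2],c['cy']+c['fy']*p[:,1]/p[:,2]]
def blobs(m,amin=3):
    n,l,s,ce=cv2.connectedComponentsWithStats(m.astype(np.uint8),connectivity=8)
    return [(ce[i],s[i]) for i in range(1,n) if s[i][4]>=amin]
def hsv(c): return cv2.cvtColor(c['pixels'],cv2.COLOR_RGB2HSV).astype(int)
E
python3 - <<'E'
from h import *
import pickle
d=pickle.load(open('c0.pkl','rb'))
for n in('top','scene'):
    c=d[n];h=hsv(c)
    print(n)
    o=(h[...,0]<15)&(h[...,1]>170)&(h[...,2]>90)
    for ce,s in blobs(o,8): print('orange',ce.round(1),s,onz(c,ce,.043)[0].round(4))
    b=(h[...,0]>100)&(h[...,0]<130)&(h[...,1]>140)&(h[...,2]>40)
    for ce,s in blobs(b,50): print('blue',ce.round(1),s,onz(c,ce,.0)[0].round(4))
    g=(h[...,0]>=12)&(h[...,0]<30)&(h[...,1]>120)&(h[...,2]>80)
    for ce,s in blobs(g,2): print('brass',ce.round(1),s,onz(c,ce,.12)[0].round(4))
    # dark plates: contours
    m=((h[...,2]<80)).astype(np.uint8)
    cs,_=cv2.findContours(m,cv2.RETR_EXTERNAL,cv2.CHAIN_APPROX_NONE)
    for k in cs:
        a=cv2.contourArea(k)
        if 500<a<10000:
            r=cv2.minAreaRect(k); bp=onz(c,cv2.boxPoints(r),.004)
            print('dark',np.round(r[0],1),a,[np.linalg.norm(bp[i]-bp[i-1]).round(3) for i in(1,2)])
im=d['top']['pixels'][...,::-1]
def crop(im,x,y,w,h,k,f): cv2.imwrite('pics/'+f,cv2.resize(im[y:y+h,x:x+w],None,fx=k,fy=k,interpolation=cv2.INTER_NEAREST))
crop(im,380,210,100,90,7,'cover_top.png');crop(im,225,110,145,160,3.7,'spec_top.png');crop(im,110,195,90,95,6,'tray_top.png')
crop(d['scene']['pixels'][...,::-1],425,330,110,90,7,'tray_scene.png')
E
```

```text
top
orange [148.6 173.2] [146 170   6   6  11] [0.6673 0.354  0.043 ]
orange [152.7 228.1] [151 227   4   3   9] [0.525  0.3373 0.043 ]
orange [164.5 230.5] [163 229   4   4  12] [0.5191 0.307  0.043 ]
orange [153.2 240. ] [152 239   4   3  10] [0.4947 0.3346 0.043 ]
orange [430.3 254.1] [414 247  34  16 171] [ 0.4635 -0.3623  0.043 ]
orange [140.8 251. ] [139 250   4   3  10] [0.4665 0.3648 0.043 ]
orange [154.3 253.8] [153 252   4   4  11] [0.4596 0.3303 0.043 ]
orange [544.3 283.6] [536 261  18  46 289] [ 0.3918 -0.6426  0.043 ]
orange [430.1 336.2] [419 329  24  15  94] [ 0.2607 -0.3589  0.043 ]
blue [152.2 246.5] [ 126  209   53   73 1726] [0.4833 0.3494 0.    ]
brass [630.8 180.6] [617 158  23  51 823] [ 0.6349 -0.8301  0.12  ]
brass [148.2 171.6] [140 166  18  11 114] [0.652  0.3309 0.12  ]
brass [324.6 185.8] [324 185   3   3   5] [ 0.6189 -0.0978  0.12  ]
brass [267.  192.5] [267 192   1   2   2] [0.6017 0.0409 0.12  ]
brass [627.5 228. ] [627 228   2   1   2] [ 0.5202 -0.8158  0.12  ]
brass [633.3 229.7] [633 229   2   2   3] [ 0.5163 -0.8293  0.12  ]
brass [330.2 231. ] [3
[... 5022 characters left out ...]
0.7 415.7] [410 415   2   2   3] [0.706  0.3374 0.12  ]
brass [422.5 428.3] [407 416  28  23 315] [0.7123 0.3679 0.12  ]
brass [406.  422.5] [406 422   1   2   2] [0.7229 0.3401 0.12  ]
dark [474.  392.4] 880.0 [np.float64(0.106), np.float64(0.178)]
dark [313.4 332.7] 640.5 [np.float64(0.064), np.float64(0.091)]
dark [318. 274.] 1665.5 [np.float64(0.123), np.float64(0.182)]
dark [100.5 381.4] 6071.5 [np.float64(0.178), np.float64(0.988)]
dark [252.8 232.6] 1767.0 [np.float64(0.151), np.float64(0.213)]
dark [307.3 200.7] 633.0 [np.float64(0.115), np.float64(0.122)]
dark [210.9 181.2] 1954.0 [np.float64(0.262), np.float64(0.196)]
dark [151.6 114.5] 4101.0 [np.float64(0.539), np.float64(0.463)]
```

```bash
cd pics; python3 -c "
import cv2,numpy as np
a=[cv2.resize(cv2.imread(f),(390,290)) for f in('cover_top.png','spec_top.png','tray_top.png','tray_scene.png')]
cv2.imwrite('m1.png',np.vstack([np.hstack(a[:2]),np.hstack(a[2:])]))"
```

```text
(no output)
```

View pics/m1.png

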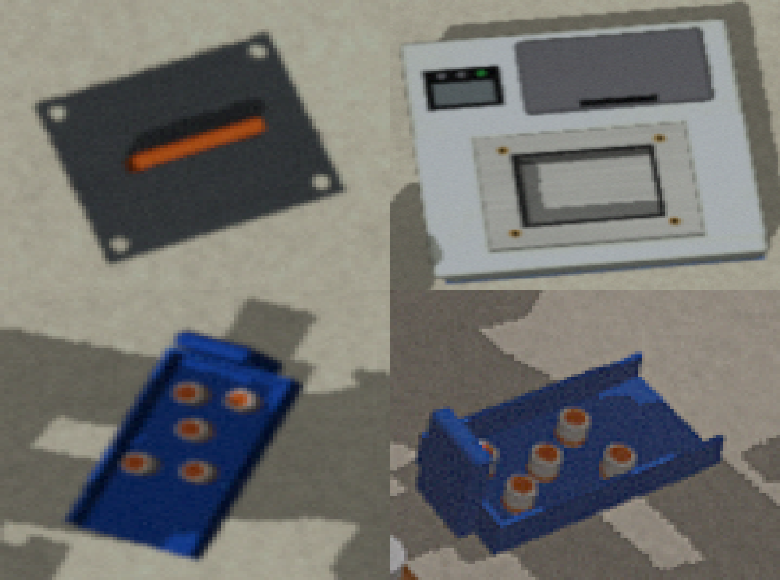

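The cover is the plate at (428,255), measured at 166 x 135 mm. The thread holes are found consistently. Next I need the tray in detail.

```bash
python3 - <<'E'
from h import *
import pickle
d=pickle.load(open('c0.pkl','rb'))
a=cv2.resize(d['top']['pixels'][200:290,115:190,::-1],None,fx=6,fy=6,interpolation=cv2.INTER_CUBIC)
b=cv2.resize(d['scene']['pixels'][345:415,430:525,::-1],None,fx=3.6,fy=3.6,interpolation=cv2.INTER_CUBIC)
b=cv2.copyMakeBorder(b,0,540-b.shape[0],0,0,cv2.BORDER_CONSTANT)
cv2.imwrite('pics/tray2.png',np.hstack([a,b]))
c=d['top']
T=onz(c,[[324.6,185.8],[267,192.5],[330.2,231],[270.8,238]],.12)
print(T.mean(0)); 
# Kabsch 2D
L=np.array([[56,-71],[56,71],[-56,-71],[-56,71]])/1e3
X=T[:,:2]-T[:,:2].mean(0); th=np.arctan2((L[:,0]*X[:,1]-L[:,1]*X[:,0]).sum(),(L*X).sum()); print('spec yaw',np.degrees(th))
rot=np.array([[np.cos(th),-np.sin(th)],[np.sin(th),np.cos(th)]]); print((X-L@rot.T)*1e3)
print('bottle', onz(c,[[148,163]],.11))
E
```

```text
[ 0.55515747 -0.03484615  0.12      ]
spec yaw 6.890526205097809
[[-0.39575918  0.77484904]
 [-0.48807061 -1.50082619]
 [ 0.78486901  0.04644586]
 [ 0.09896078  0.67953129]]
bottle [[0.676176   0.33555464 0.11      ]]
```

View pics/tray2.png

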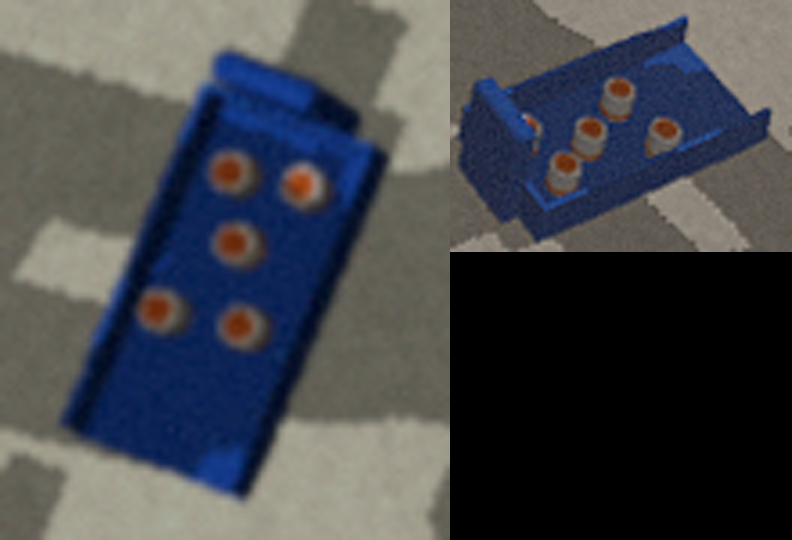

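```bash
python3 - <<'E'
from h import *
import pickle
d=pickle.load(open('c0.pkl','rb'))
f=lambda u,v:(u/6+115-.4,v/6+200-.4)
c=d['top']
g=onz(c,[f(218,55),f(313,83),f(308,107),f(213,80)],.078); print('grip',g.round(4),g.mean(0).round(4))
w=onz(c,[f(205,90),f(385,155),f(245,495),f(68,425)],.03); print('walls',w.round(4))
for i in range(4): v=w[i]-w[i-1]; print(np.linalg.norm(v).round(4),np.degrees(np.arctan2(v[1],v[0])).round(1))
v=g[1]-g[0]; print(np.linalg.norm(v),np.degrees(np.arctan2(v[1],v[0])))
print('scene grip',onz(d['scene'],[(445.3,375.6)],.078))
E
```

```text
grip [[0.5682 0.3331 0.078 ]
 [0.5567 0.2932 0.078 ]
 [0.5466 0.2948 0.078 ]
 [0.5577 0.3347 0.078 ]] [0.5573 0.314  0.078 ]
walls [[0.5619 0.3528 0.03  ]
 [0.5343 0.2746 0.03  ]
 [0.3893 0.3281 0.03  ]
 [0.4183 0.4045 0.03  ]]
0.1527 -19.8
0.083 -109.5
0.1546 159.7
0.0816 69.2
0.041579683411623665 -106.10354805340218
scene grip [[0.55916216 0.31542846 0.078     ]]
```

Tray: yaw about -20°, grip at about (0.557, 0.314), agreeing across both views; wall length 153 mm and width 82 mm are plausible.

```bash
cat >> h.py <<'E'
def down(yaw,tilt=0):
    """tool y at world yaw (deg), pointing down, then turned 'tilt' deg about its own x"""
    y=np.radians(yaw); Y=np.array([np.cos(y),np.sin(y),0]);Z=np.array([0,0,-1.]);X=np.cross(Y,Z)
    return R.from_matrix(np.c_[X,Y,Z])*R.from_euler('x',tilt,degrees=True)
def rel(pos,rot,o=None):
    o=o or robot.get_obs(); r0=R.from_quat(o['tool_rot'])
    return np.r_[r0.inv().apply(np.asarray(pos)-o['position'])*1e3,(r0.inv()*rot).as_rotvec(degrees=True)]
def st():
    o=robot.get_obs(); m=R.from_quat(o['tool_rot']).as_matrix()
    print('t',round(o['time'],2),'p',o['position'].round(4),'yawY',np.degrees(np.arctan2(m[1,1],m[0,1])).round(2),'z',m[:,2].round(3),'q',np.degrees(o['q']).round(1),'f',o['ft_force'].round(1),'w',round(o['grip_width'],4))
    import json; open('fk.txt','a').write(json.dumps([o['q'].tolist(),o['position'].tolist(),o['tool_rot'].tolist()])+'\n')
E
python3 - <<'E'
from h import *
st(); print(rel([.557,.314,.15],down(160)).round(1))
E
```

```text
t 0.15 p [0.2068 0.5892 0.2218] yawY 70.65 z [-0.001 -0.001 -1.   ] q [ 60.4  30.3  82.1  -0.   67.7 -10.2] f [ 0.3 -1.1 -0.3] w 0.0871
[-4.216e+02 -1.435e+02  7.190e+01 -1.000e-01 -1.000e-01 -8.940e+01]
```

>>> carry_out([
  [-50,-17,0,0,0,-10,1],
  [-105,-36,0,0,0,-20,1],
  [-160,-54,0,0,0,-30,1],
  [-215,-73,0,0,0,-40,1],
  [-265,-90,0,0,0,-50,1],
  [-320,-109,10,0,0,-60,1],
  [-370,-126,20,0,0,-70,1],
  [-421,-143,30,0,0,-80,1],
], force=50)

```text
time: 1.15
position: [0.5577, 0.3134, 0.1913]
tool_rot: [-0.507, 0.862, -0.0, -0.001]
ft_force: [0.1, 0.0, -0.3]
grip_width: 0.0869
```

```bash
python3 - <<'E'
from h import *
st(); print(rel([.557,.314,.15],down(160)).round(1))
E
```

```text
t 1.15 p [0.5577 0.3134 0.1913] yawY 150.96 z [-0.001 -0.001 -1.   ] q [ 1.940e+01  3.340e+01  8.150e+01 -1.000e-01  6.520e+01 -1.316e+02] f [ 0.1  0.  -0.3] w 0.0869
[-0.3  0.9 41.3  0.  -0.1 -9. ]
```

>>> carry_out([
  [0,1,20,0,0,-9,1],
  [0,1,40,0,0,-9,1],
  [0,1,41,0,0,-9,1],
])

```text
time: 1.52
position: [0.5554, 0.313, 0.1483]
tool_rot: [-0.573, 0.82, 0.0, -0.003]
ft_force: [-0.3, -0.3, 1.0]
grip_width: 0.0872
```

```bash
python3 - <<'E'
from h import *
st(); print(rel([.557,.314,.046],down(160)).round(1))
snap('wrist','w1.png');c=snap('scene','s1.png')
cv2.imwrite('pics/s1c.png',cv2.resize(c['pixels'][300:480,380:620,::-1],None,fx=3,fy=3))
E
```

```text
t 1.52 p [0.5554 0.313  0.1483] yawY 159.93 z [-0.006 -0.003 -1.   ] q [ 1.940e+01  3.620e+01  8.380e+01 -1.000e-01  6.040e+01 -1.405e+02] f [-0.3 -0.3  1. ] w 0.0872
[-2.000e+00 -1.700e+00  1.023e+02  3.000e-01 -3.000e-01 -1.000e-01]
```

View pics/w1.png

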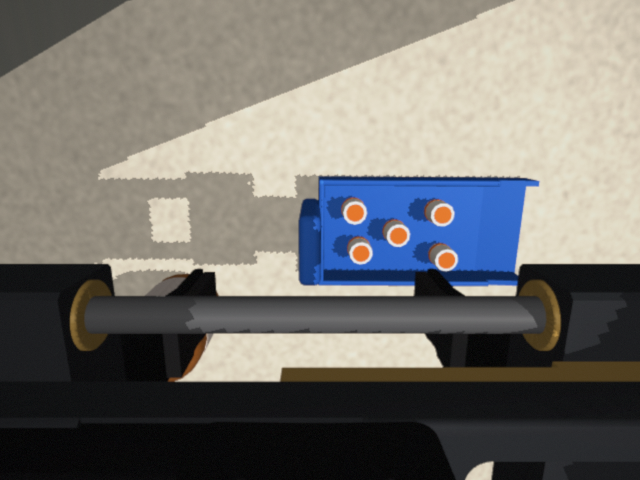

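View pics/s1c.png

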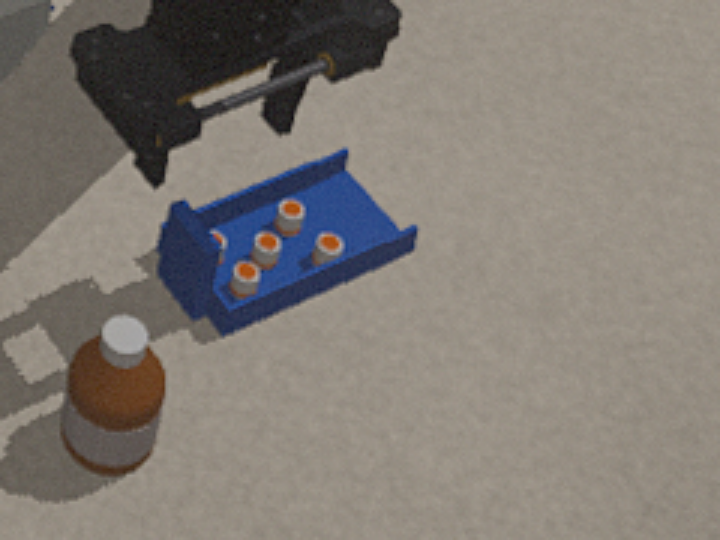

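```bash
python3 - <<'E'
from h import *
c=robot.camera('wrist'); print(proj(c,[[.557,.314,.078],[.56,.335,.078],[.546,.293,.078]]))
print(onz(c,[[301,200],[301,284],[319,284],[319,200]],.078).round(4))
h=hsv(c); b=(h[...,0]>100)&(h[...,0]<130)&(h[...,1]>140)&(h[...,2]>60)
ys,xs=np.where(b); print(xs.min(),xs.max(),ys.min(),ys.max())
cv2.imwrite('pics/w1c.png',cv2.resize(c['pixels'][160:310,280:560,::-1],None,fx=2.8,fy=2.8))
E
```

```text
[[314.1457261  247.68464064]
 [321.12428545 279.45153354]
 [319.32598368 210.0978104 ]]
[[0.5542 0.2835 0.078 ]
 [0.573  0.3335 0.078 ]
 [0.5623 0.3374 0.078 ]
 [0.5441 0.2872 0.078 ]]
301 539 175 282
```

View pics/w1c.png

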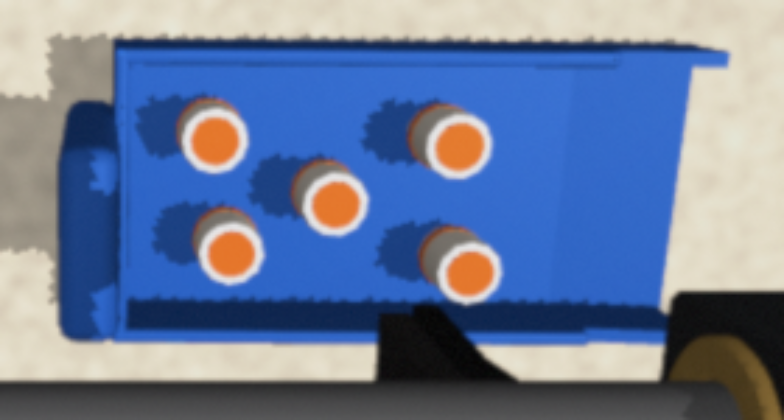

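>>> carry_out([
  [-2,-1,30,0,0,0,1],
  [-2,-1,60,0,0,0,1],
  [-2,-1,90,0,0,0,1],
  [-2,-1,102,0,0,0,1],
  [-2,-1,102,0,0,0,1],
  [-2,-1,102,0,0,0,-1],
  [-2,-1,102,0,0,0,-1],
  [-2,-1,102,0,0,0,-1],
], force=50)

```text
time: 2.68
position: [0.5591, 0.3158, 0.0498]
tool_rot: [-0.573, 0.819, -0.001, 0.0]
ft_force: [0.1, -0.0, -0.0]
grip_width: 0.0648
```

>>> carry_out([
  [0,0,0,0,0,0,-1],
  [0,0,0,0,0,0,-1],
])

```text
time: 2.92
position: [0.5593, 0.3158, 0.0501]
tool_rot: [-0.573, 0.819, -0.001, 0.0]
ft_force: [0.0, 0.5, 0.5]
grip_width: 0.0451
```

```bash
python3 - <<'E'
from h import *
st()
E
```

```text
t 2.92 p [0.5593 0.3158 0.0501] yawY 159.98 z [ 0.001 -0.    -1.   ] q [ 1.950e+01  4.400e+01  8.650e+01 -1.000e-01  4.940e+01 -1.404e+02] f [0.  0.5 0.5] w 0.0451
```

>>> carry_out([
  [0,0,3,0,0,0,-1],
  [0,0,3,0,0,0,-1],
  [0,0,3,0,0,0,-1],
  [0,0,3,0,0,0,-1],
  [0,0,3,0,0,0,-1],
  [0,0,3,0,0,0,-1],
])

```text
time: 3.68
position: [0.5593, 0.3159, 0.047]
tool_rot: [-0.573, 0.819, -0.001, 0.0]
ft_force: [0.4, 0.3, -1.3]
grip_width: 0.0137
```

```bash
python3 - <<'E'
from h import *
st()
E
```

```text
t 3.67 p [0.5593 0.3159 0.047 ] yawY 159.97 z [ 0.001 -0.    -1.   ] q [ 1.950e+01  4.430e+01  8.660e+01 -1.000e-01  4.910e+01 -1.404e+02] f [ 0.4  0.3 -1.3] w 0.0137
```

>>> carry_out([
  [0,0,-5,0,0,0,-1],
  [0,0,-15,0,0,0,-1],
  [0,0,-35,0,0,0,-1],
  [0,0,-60,0,0,0,-1],
  [0,0,-90,0,0,0,-1],
  [0,0,-120,0,0,0,-1],
  [0,0,-145,0,0,0,-1],
  [0,0,-160,0,0,0,-1],
])

```text
time: 4.68
position: [0.5597, 0.3162, 0.21]
tool_rot: [-0.573, 0.819, -0.001, 0.002]
ft_force: [0.8, -0.1, -2.2]
grip_width: 0.0137
```

```bash
python3 - <<'E'
from h import *
import json
from scipy.optimize import least_squares
st()
snap('scene','s2.png')
D=[json.loads(l) for l in open('fk.txt')]
def plane(q):
    pass
def fk(p,q):
    h,r0,off,L2,L3,e,Lt=p
    a=q[1];b=q[1]+q[2]
    W=R.from_euler('z',q[0])
    # local frame: forearm dir at angle b from up
    F=np.array([np.sin(b),0,np.cos(b)]); N=np.array([np.cos(b),0,-np.sin(b)])
    P=np.array([r0,off,h])+L2*np.array([np.sin(a),0,np.cos(a)])+L3*F+e*N
    Rm=W*R.from_euler('y',b)*R.from_euler('z',q[3])*R.from_euler('y',q[4])*R.from_euler('z',q[5])
    return W.apply(P)+Rm.apply([0,0,Lt]),Rm
def res(p): return np.concatenate([(fk(p,q)[0]-x)*1e3 for q,x,_ in D])
s=least_squares(lambda p:np.r_[res(p),(p-[.3,0,.1,.4,.4,0,.25])*.3],[.3,0,.1,.4,.4,0,.25])
print(s.x.round(4),np.abs(res(s.x)).max(),len(D))
for q,x,r in D[-3:]: print((fk(s.x,q)[1].inv()*R.from_quat(r)).as_rotvec(degrees=True).round(1))
E
```

```text
t 4.67 p [0.5597 0.3162 0.21  ] yawY 159.99 z [ 0.005  0.001 -1.   ] q [ 1.950e+01  3.230e+01  8.030e+01 -1.000e-01  6.710e+01 -1.404e+02] f [ 0.8 -0.1 -2.2] w 0.0137
[0.2743 0.     0.111  0.588  0.3917 0.1141 0.3055] 0.000583265674647393 6
[ 0. -0. 90.]
[ 0. -0. 90.]
[ 0. -0. 90.]
```

View pics/s2.png

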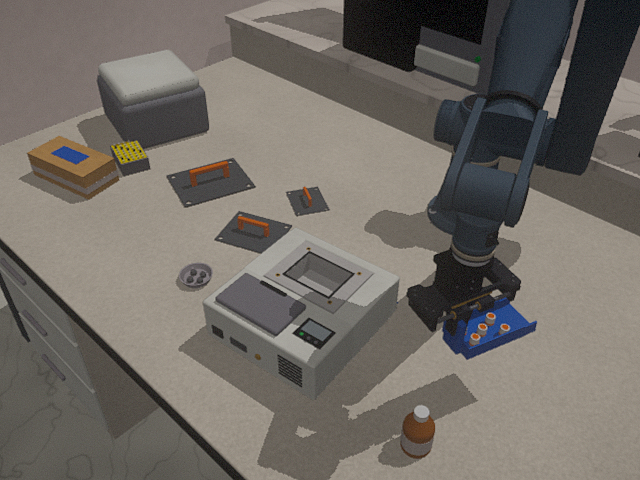

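```bash
cat >> h.py <<'E'
import json
from scipy.optimize import least_squares
def fk(p,q):
    h,r0,off,L2,L3,e,Lt=p
    a=q[1];b=q[1]+q[2]
    W=R.from_euler('z',q[0])
    F=np.array([np.sin(b),0,np.cos(b)]); N=np.array([np.cos(b),0,-np.sin(b)])
    P=np.array([r0,off,h])+L2*np.array([np.sin(a),0,np.cos(a)])+L3*F+e*N
    Rm=W*R.from_euler('y',b)*R.from_euler('z',q[3])*R.from_euler('y',q[4])*R.from_euler('z',q[5]+np.pi/2)
    return W.apply(P)+Rm.apply([0,0,Lt]),Rm
def fitfk(k=1e-4):
    D=[json.loads(l) for l in open('fk.txt')]
    res=lambda p: np.concatenate([(fk(p,q)[0]-x)*1e3 for q,x,_ in D])
    p0=np.array([.3,0,.1,.4,.4,0,.25])
    s=least_squares(lambda p:np.r_[res(p),(p-p0)*k],p0,xtol=1e-14,ftol=1e-14,gtol=1e-14)
    return s.x,np.abs(res(s.x)).max()
LO=np.array([-3.08,-.75,.22,-1.43,0,-2.85]);HI=np.array([3.08,2.2,2.44,4.57,2.65,2.85])
def ik(p,pos,rot,q0):
    f=lambda q:(lambda P,Rm:np.r_[(P-pos)*10,(Rm.inv()*rot).as_rotvec()])(*fk(p,q))
    s=least_squares(f,np.clip(q0,LO+1e-3,HI-1e-3),bounds=(LO,HI)); return s.x,np.abs(s.fun).max()
E
python3 - <<'E'
from h import *
for k in(1e-2,1e-4,1e-6): p,e=fitfk(k); print(p.round(4),e)
q=robot.get_obs()['q']
well=np.array([.5552,-.0348,.122]); yaw=6.9
ux=np.array([np.cos(np.radians(yaw)),np.sin(np.radians(yaw)),0])
# tray yaw=yaw+180 (lip to +x), tool y = -tray x -> world ux direction. tilt th
for th,lx,lz in((0,20,30),(15,15,30),(30,5,25),(40,-5,20),(50,-15,12),(60,-15,12)):
    for sgn in(-1,1):
        rot=down(yaw,sgn*th); M=rot.as_matrix(); X,Y,Z=M.T
        # tray axes: tray x=-Y tool, tray z=-Z
        lip=well+ux*lx/1e3+[0,0,lz/1e3]
        tcp=lip+(-Y)*.168+(-Z)*.040
        # lip should point downwards : Y dir z<0
        if Y[2]>1e-6: continue
        qq,e=ik(p,tcp,rot,q); print(th,sgn,tcp.round(3),np.degrees(qq).round(1),round(e,5)); q=qq if e<1e-3 else q
        if th==0: break
E
```

```text
[0.2742 0.     0.111  0.588  0.3917 0.1141 0.3055] 6.487287373957429e-07
[0.2742 0.     0.111  0.588  0.3917 0.1141 0.3055] 6.472600233564663e-11
[ 0.2742 -0.      0.111   0.588   0.3917  0.1141  0.3055] 2.0122792321330962e-13
0 -1 [ 0.408 -0.053  0.192] [-23.   16.8 113.3  -0.   49.9 -29.9] 0.0
15 1 [ 0.419 -0.051  0.234] [-17.6  20.5  99.7  -6.4  73.6 -22. ] 0.0
30 1 [ 0.436 -0.049  0.266] [-13.9  27.2  87.4 -10.2  93.7 -18.9] 0.0
40 1 [ 0.448 -0.048  0.281] [-12.1  32.5  80.1 -12.5 105.5 -18.2] 0.0
50 1 [ 0.464 -0.046  0.288] [-10.6  38.4  73.2 -14.9 116.2 -18.2] 0.0
60 1 [ 0.491 -0.043  0.299] [ -9.3  44.9  64.7 -17.8 128.  -19.5] 0.0
```

```bash
python3 - <<'E'
from h import *
print(rel([.485,.13,.24],down(84)).round(1))
E
```

```text
[ 2.009e+02  6.900e+00 -2.940e+01 -2.000e-01  4.000e-01  7.600e+01]
```

>>> carry_out([
  [15,0,-3,0,0,5,-1],
  [38,1,-7,0,0,14,-1],
  [63,2,-11,0,0,24,-1],
  [90,3,-15,0,0,34,-1],
  [118,4,-20,0,0,44,-1],
  [146,5,-24,0,0,55,-1],
  [174,6,-28,0,0,66,-1],
  [201,7,-29,0,0,76,-1],
])

```text
time: 5.72
position: [0.484, 0.1291, 0.2395]
tool_rot: [0.055, 0.998, 0.001, 0.003]
ft_force: [-0.2, -0.2, -2.4]
grip_width: 0.0135
```

```bash
python3 - <<'E'
from h import *
st();print(rel([.408,-.053,.235],down(6.9)).round(1))
E
```

```text
t 5.72 p [0.484  0.1291 0.2395] yawY 83.65 z [ 0.006  0.001 -1.   ] q [  2.1  19.2  98.7   0.1  61.7 -81.6] f [-0.2 -0.2 -2.4] w 0.0135
[  55.4 -189.4    3.8    0.3    0.2   76.7]
```

>>> carry_out([
  [7,-24,0,0,0,10,-1],
  [15,-50,0,0,0,20,-1],
  [23,-78,0,0,0,31,-1],
  [31,-105,1,0,0,42,-1],
  [39,-132,1,0,0,52,-1],
  [46,-157,2,0,0,62,-1],
  [52,-177,3,0,0,71,-1],
  [55,-189,4,0,0,77,-1],
])

```text
time: 6.72
position: [0.4072, -0.0532, 0.2346]
tool_rot: [0.667, 0.745, 0.002, 0.001]
ft_force: [0.4, 0.3, -3.3]
grip_width: 0.014
```

>>> carry_out([
  [0,0,0,0,0,0,-1],
  [0,0,0,0,0,0,-1],
])

```text
time: 6.98
position: [0.4069, -0.0528, 0.2345]
tool_rot: [0.666, 0.746, 0.002, 0.001]
ft_force: [-0.4, 0.7, -2.9]
grip_width: 0.0136
```

```bash
python3 - <<'E'
from h import *
st();c=snap('scene','s3.png');d=snap('top','t3.png')
cv2.imwrite('pics/st3.png',np.hstack([cv2.resize(c['pixels'][130:410,180:480,::-1],(400,373)),cv2.resize(d['pixels'][110:390,170:470,::-1],(400,373))]))
E
```

```text
t 6.97 p [ 0.4069 -0.0528  0.2345] yawY 6.44 z [ 0.004  0.002 -1.   ] q [-23.3  12.5 110.4   0.3  57.  -29.8] f [-0.4  0.7 -2.9] w 0.0136
```

View pics/st3.png

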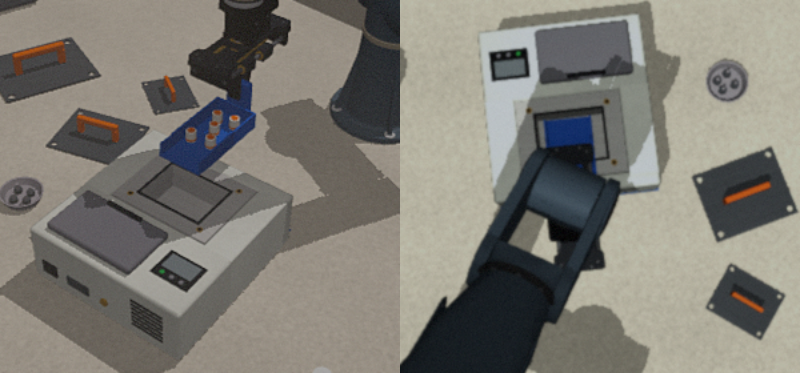

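```bash
cat >> h.py <<'E'
well=np.array([.5552,-.0348,.122]); SY=6.9
def pour(th,lx,lz):
    u=np.radians(SY); ux=np.array([np.cos(u),np.sin(u),0])
    rot=down(SY,th); X,Y,Z=rot.as_matrix().T
    return well+ux*lx/1e3+[0,0,lz/1e3]-Y*.168-Z*.040, rot
E
python3 - <<'E'
from h import *
p,_=fitfk()
o=robot.get_obs(); q=o['q']
for th,lx,lz in((0,12,50),(5,12,42),(10,6,36),(15,0,30),(20,-6,24),(25,-12,20),(30,-20,17),(36,-20,15)):
    P,r=pour(th,lx,lz); q,e=ik(p,P,r,q); print(th,rel(P,r,o).round(1).tolist(),np.degrees(q).round(0),round(e,4))
E
```

```text
0 [-0.1, -7.1, 22.5, 0.3, -0.1, -0.4] [-24.  14. 113.  -0.  53. -30.] 0.0
5 [-0.1, -2.9, 16.0, 5.3, -0.1, -0.4] [-21.  16. 109.  -3.  60. -27.] 0.0
10 [-0.1, -3.5, 8.0, 10.3, -0.1, -0.4] [-20.  18. 105.  -5.  66. -24.] 0.0
15 [-0.0, -2.9, 0.4, 15.3, -0.1, -0.4] [-18.  19. 102.  -7.  73. -23.] 0.0
20 [-0.0, -1.1, -6.5, 20.3, -0.2, -0.4] [-17.  22.  98.  -8.  79. -21.] 0.0
25 [0.0, 1.8, -14.7, 25.3, -0.2, -0.4] [-16.  24.  95.  -9.  85. -20.] 0.0
30 [0.1, 3.7, -23.1, 30.3, -0.2, -0.4] [-15.  26.  91. -11.  91. -19.] 0.0
36 [0.2, 16.8, -33.5, 36.3, -0.2, -0.4] [-13.  29.  86. -12.  99. -18.] 0.0
```

>>> carry_out([
  [0,-7,22,0,0,0,-1],
  [0,-3,16,5,0,0,-1],
  [0,-3,8,10,0,0,-1],
  [0,-3,0,15,0,0,-1],
  [0,-1,-6,20,0,0,-1],
  [0,2,-14,25,0,0,-1],
  [0,4,-23,30,0,0,-1],
  [0,4,-23,30,0,0,-1],
])

```text
time: 8.07
position: [0.4129, -0.0519, 0.2568]
tool_rot: [0.643, 0.722, -0.19, -0.17]
ft_force: [1.0, -0.1, -2.6]
grip_width: 0.0137
```

```bash
python3 - <<'E'
from h import *
st();c=snap('scene','s4.png')
cv2.imwrite('pics/s4c.png',cv2.resize(c['pixels'][130:370,220:460,::-1],(560,560)))
p,_=fitfk()
o=robot.get_obs(); q=o['q']
for th,lx,lz in((30,-20,17),(35,-20,16),(40,-20,15),(45,-18,14),(50,-16,13),(55,-15,13),(60,-15,13)):
    P,r=pour(th,lx,lz); q,e=ik(p,P,r,q); print(th,rel(P,r,o).round(1).tolist(),np.degrees(q).round(0),round(e,4))
E
```

```text
t 8.07 p [ 0.4129 -0.0519  0.2568] yawY 6.64 z [-0.491 -0.055 -0.87 ] q [-14.9  25.9  91.3 -10.3  90.6 -19.1] f [ 1.  -0.1 -2.6] w 0.0137
30 [-0.4, -1.3, -0.1, 0.4, -0.3, -0.2] [-15.  26.  91. -11.  91. -19.] 0.0
35 [-0.3, 3.4, -13.7, 5.4, -0.3, -0.2] [-14.  29.  87. -12.  97. -19.] 0.0
40 [-0.2, 9.4, -26.9, 10.4, -0.3, -0.2] [-13.  32.  83. -13. 104. -18.] 0.0
45 [-0.1, 18.3, -40.5, 15.4, -0.3, -0.2] [-12.  35.  78. -14. 110. -18.] 0.0
50 [0.0, 28.3, -53.5, 20.4, -0.3, -0.2] [-11.  38.  73. -15. 116. -18.] 0.0
55 [0.1, 38.1, -66.1, 25.4, -0.3, -0.2] [-10.  42.  69. -16. 122. -19.] 0.0
60 [0.2, 48.0, -77.4, 30.4, -0.3, -0.2] [ -9.  45.  65. -18. 128. -20.] 0.0
```

View pics/s4c.png

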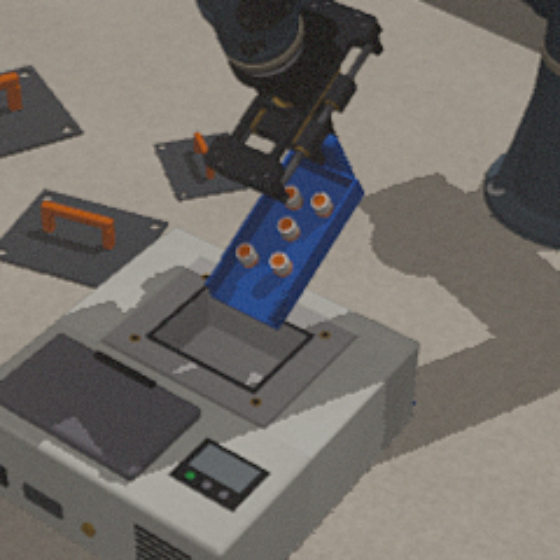

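>>> carry_out([
  [0,6,-12,5,0,0,-1],
  [0,14,-26,10,0,0,-1],
  [0,21,-40,15,0,0,-1],
  [0,28,-53,20,0,0,-1],
  [0,28,-53,20,0,0,-1],
  [0,28,-53,20,0,0,-1],
])

```text
time: 8.88
position: [0.4612, -0.046, 0.2892]
tool_rot: [0.604, 0.678, -0.312, -0.28]
ft_force: [-0.0, 0.1, -1.5]
grip_width: 0.0134
```

```bash
python3 - <<'E'
from h import *
st();c=snap('scene','s5.png')
cv2.imwrite('pics/s5c.png',cv2.resize(c['pixels'][130:370,220:460,::-1],(560,560)))
o=robot.get_obs()
for th,lx,lz in((50,-15,13),(55,-15,13),(60,-15,13)):
    P,r=pour(th,lx,lz); print(th,rel(P,r,o).round(1).tolist())
E
```

```text
t 8.88 p [ 0.4612 -0.046   0.2892] yawY 6.73 z [-0.756 -0.085 -0.648] q [-10.9  38.   73.7 -14.6 115.9 -18.1] f [-0.   0.1 -1.5] w 0.0134
50 [-0.1, 1.6, -1.8, 0.4, -0.3, -0.1]
55 [-0.0, 5.9, -16.2, 5.4, -0.4, -0.1]
60 [0.1, 11.4, -30.3, 10.4, -0.4, -0.1]
```

View pics/s5c.png

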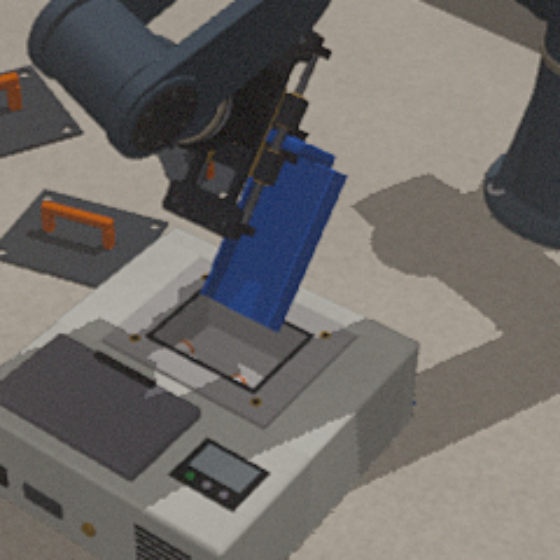

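Several canisters show in the well. I tip a little further to be sure, then back away.

>>> carry_out([
  [0,6,-16,5,0,0,-1],
  [0,11,-30,10,0,0,-1],
  [0,11,-30,10,0,0,-1],
  [0,11,-30,10,0,0,-1],
])

```text
time: 9.43
position: [0.4901, -0.0427, 0.301]
tool_rot: [0.577, 0.648, -0.37, -0.331]
ft_force: [-0.3, 0.9, -1.1]
grip_width: 0.0138
```

```bash
python3 - <<'E'
from h import *
st();c=snap('scene','s6.png');w=snap('wrist','w6.png')
cv2.imwrite('pics/s6c.png',np.hstack([cv2.resize(c['pixels'][190:350,250:410,::-1],(400,400)),cv2.resize(w['pixels'][...,::-1],(400,400))]))
o=robot.get_obs()
for th,lx,lz in((55,-18,25),(40,-18,50),(20,0,90),(0,10,115)):
    P,r=pour(th,lx,lz); print(th,rel(P,r,o).round(1).tolist())
E
```

```text
t 9.43 p [ 0.4901 -0.0427  0.301 ] yawY 6.77 z [-0.856 -0.097 -0.507] q [ -9.5  44.5  64.9 -17.4 127.8 -19.3] f [-0.3  0.9 -1.1] w 0.0138
55 [-0.0, -13.4, 10.8, -4.5, -0.4, -0.1]
40 [-0.3, -36.1, 43.1, -19.5, -0.4, -0.1]
20 [-0.4, -44.8, 64.9, -39.5, -0.3, -0.2]
0 [-0.6, -25.9, 92.1, -59.5, -0.3, -0.3]
```

View pics/s6c.png

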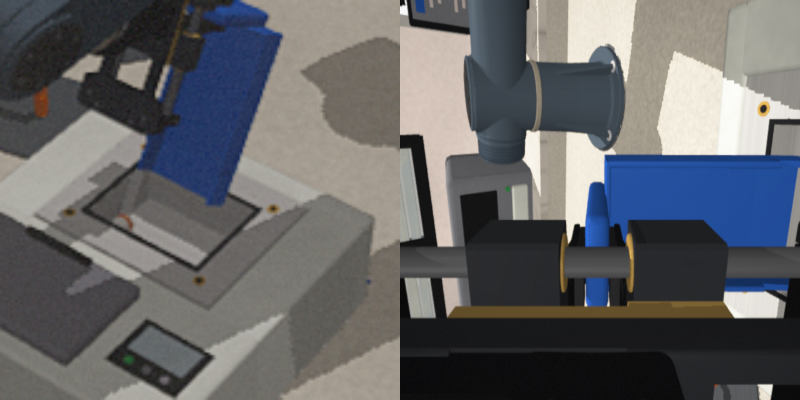

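>>> carry_out([
  [0,-13,10,-5,0,0,-1],
  [0,-24,26,-12,0,0,-1],
  [0,-36,43,-19,0,0,-1],
  [0,-42,54,-29,0,0,-1],
  [0,-45,65,-39,0,0,-1],
  [0,-36,78,-49,0,0,-1],
  [0,-26,92,-59,0,0,-1],
  [0,-26,92,-59,0,0,-1],
])

```text
time: 10.52
position: [0.3913, -0.0512, 0.2764]
tool_rot: [0.666, 0.746, -0.004, -0.007]
ft_force: [-0.4, -0.8, -1.9]
grip_width: 0.0135
```

```bash
python3 - <<'E'
from h import *
st();print(rel([.485,.13,.26],down(84)).round(1))
E
```

```text
t 10.53 p [ 0.3913 -0.0512  0.2764] yawY 6.41 z [-0.016  0.004 -1.   ] q [-23.7   8.  108.   -0.2  64.8 -30. ] f [-0.4 -0.8 -1.9] w 0.0135
[169.5 113.6  15.5  -0.5  -0.9 -77.6]
```

>>> carry_out([
  [20,14,2,0,0,-9,-1],
  [42,28,4,0,0,-19,-1],
  [64,43,6,0,0,-29,-1],
  [86,58,8,0,0,-39,-1],
  [108,72,10,0,0,-49,-1],
  [130,87,12,0,0,-59,-1],
  [150,101,14,0,0,-69,-1],
  [169,114,15,0,-1,-78,-1],
])

```text
time: 11.52
position: [0.4869, 0.1303, 0.2612]
tool_rot: [0.046, 0.999, -0.005, -0.002]
ft_force: [0.4, -0.6, -1.6]
grip_width: 0.0138
```

```bash
python3 - <<'E'
from h import *
st();d=snap('top','t7.png');c=snap('scene','s7.png')
cv2.imwrite('pics/st7.png',np.hstack([cv2.resize(c['pixels'][200:440,220:540,::-1],(400,300)),cv2.resize(d['pixels'][130:290,210:400,::-1],(400,337))[:300]]))
print(rel([.45,.27,.047],down(90)).round(1))
E
```

```text
t 11.53 p [0.4869 0.1303 0.2612] yawY 84.73 z [-0.004 -0.009 -1.   ] q [  2.6  18.3  96.2  -0.6  65.8 -81.9] f [ 0.4 -0.6 -1.6] w 0.0138
[ 4.940e+01  1.363e+02  2.132e+02 -5.000e-01 -2.000e-01 -5.400e+00]
```

View pics/st7.png

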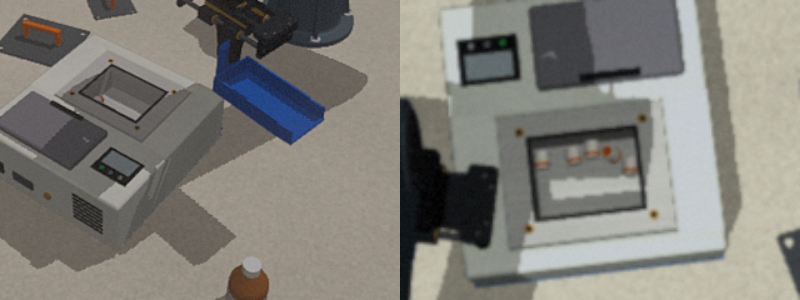

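All five canisters are in the well and the tray is empty. Now I set the tray down.

>>> carry_out([
  [25,60,20,0,0,-3,-1],
  [45,110,60,0,0,-5,-1],
  [49,136,110,0,0,-5,-1],
  [49,136,150,0,0,-5,-1],
  [49,136,180,0,0,-5,-1],
  [49,136,200,0,0,-5,-1],
  [49,136,206,0,0,-5,-1],
  [49,136,206,0,0,-5,-1],
])

```text
time: 12.62
position: [0.451, 0.2696, 0.0544]
tool_rot: [0.004, 1.0, -0.004, -0.002]
ft_force: [0.4, -0.6, -0.5]
grip_width: 0.0137
```

```bash
python3 - <<'E'
from h import *
st();print(rel([.45,.27,.047],down(90)).round(1))
c=snap('scene','s8.png')
cv2.imwrite('pics/s8c.png',cv2.resize(c['pixels'][200:420,360:600,::-1],(600,550)))
E
```

```text
t 12.62 p [0.451  0.2696 0.0544] yawY 89.55 z [-0.003 -0.008 -1.   ] q [ 18.9  38.  103.6  -0.6  38.7 -70.2] f [ 0.4 -0.6 -0.5] w 0.0137
[ 1.   0.5  7.4 -0.5 -0.2 -0.5]
```

View pics/s8c.png

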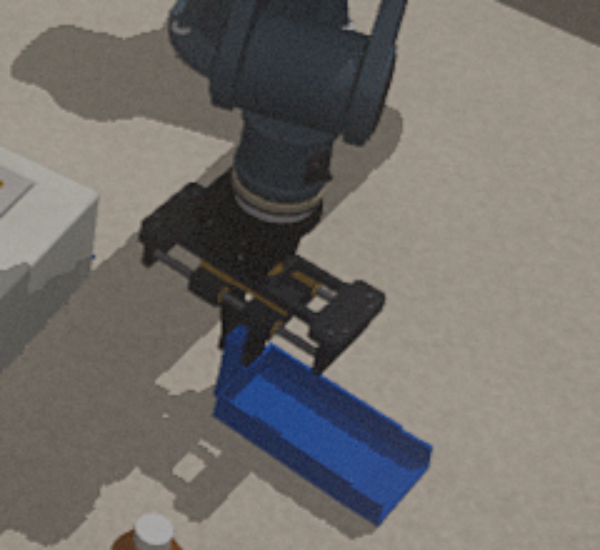

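>>> carry_out([
  [0,0,3,-0.5,0,0,-1],
  [0,0,5,-0.5,0,0,-1],
  [0,0,7,-0.5,0,0,-1],
  [0,0,7,-0.5,0,0,-1],
])

```text
time: 13.18
position: [0.4511, 0.2697, 0.0478]
tool_rot: [0.004, 1.0, 0.0, -0.001]
ft_force: [0.5, -0.2, -1.2]
grip_width: 0.0136
```

>>> carry_out([
  [0,0,0.5,0,0,0,-0.5],
  [0,0,0.5,0,0,0,0],
  [0,0,0.5,0,0,0,0.5],
  [0,0,0,0,0,0,1],
  [0,0,0,0,0,0,1],
  [0,0,0,0,0,0,1],
])

```text
time: 13.92
position: [0.4512, 0.2697, 0.0479]
tool_rot: [0.004, 1.0, 0.001, -0.001]
ft_force: [0.6, -0.1, 0.3]
grip_width: 0.0636
```

```bash
python3 - <<'E'
from h import *
st()
E
```

```text
t 13.93 p [0.4512 0.2697 0.0479] yawY 89.56 z [-0.002  0.001 -1.   ] q [ 18.6  38.6 104.    0.2  37.5 -71.1] f [ 0.6 -0.1  0.3] w 0.0636
```

>>> carry_out([
  [0,0,0,0,0,0,1],
  [0,0,-30,0,0,0,1],
  [0,0,-80,0,0,0,1],
  [0,0,-130,0,0,0,1],
  [0,0,-180,0,0,0,1],
  [0,-50,-220,0,0,9,1],
  [0,-110,-240,0,0,19,1],
  [0,-170,-240,0,0,29,1],
])

```text
time: 14.92
position: [0.4513, 0.0981, 0.2897]
tool_rot: [0.256, 0.967, 0.001, 0.001]
ft_force: [0.7, -1.1, -0.3]
grip_width: 0.0865
```

```bash
python3 - <<'E'
from h import *
st()
t=snap('top','t9.png');c=snap('scene','s9.png')
cv2.imwrite('pics/st9.png',np.hstack([cv2.resize(c['pixels'][120:480,120:600,::-1],(400,300)),cv2.resize(t['pixels'][100:400,60:460,::-1],(400,300))]))
h=hsv(t); o=(h[...,0]<15)&(h[...,1]>170)&(h[...,2]>90)
for ce,s in blobs(o,100): print(ce,s,onz(t,ce,.043))
# handle axis, plate and holes
im=t['pixels']; x0,y0=385,215
m=np.zeros(im.shape[:2],np.uint8); v=h[...,2]
m[y0:300,x0:475]=((v[y0:300,x0:475]<80)|o[y0:300,x0:475])
cs,_=cv2.findContours(m,cv2.RETR_EXTERNAL,cv2.CHAIN_APPROX_NONE); k=max(cs,key=cv2.contourArea)
r=cv2.minAreaRect(k);b=onz(t,cv2.boxPoints(r),.004);print('plate c',b.mean(0).round(4),[ (np.linalg.norm(b[i]-b[i-1]).round(4),np.degrees(np.arctan2(*(b[i]-b[i-1])[[1,0]])).round(1)) for i in range(4)])
f=np.zeros_like(m); cv2.drawContours(f,[cv2.boxPoints(r).astype(np.int32)],-1,1,-1)
f=cv2.erode(f,np.ones((3,3),np.uint8))
H=[ce for ce,s in blobs((f>0)&(v>105)&~o,4)]
print([(x.round(1),onz(t,x,.004)[0].round(4)) for x in H])
E
```

```text
t 14.93 p [0.4513 0.0981 0.2897] yawY 60.33 z [ 0.003  0.001 -1.   ] q [ -1.7  12.5  99.6   0.1  67.7 -62. ] f [ 0.7 -1.1 -0.3] w 0.0865
[149.88148148 171.31851852] [140 166  20  11 135] [[0.67216651 0.35098492 0.043     ]]
[430.01666667 254.09444444] [413 246  35  17 180] [[ 0.46347505 -0.36166071  0.043     ]]
[543.93485342 284.09771987] [533 261  21  46 307] [[ 0.39065146 -0.64156549  0.043     ]]
plate c [ 0.4649 -0.3636  0.004 ] [(np.float64(0.1318), np.float64(19.9)), (np.float64(0.1656), np.float64(-69.2)), (np.float64(0.1322), np.float64(-160.9)), (np.float64(0.1638), np.float64(110.7))]
[(array([445.9, 225.4]), array([ 0.5424, -0.4102,  0.004 ])), (array([394.2, 244.8]), array([ 0.4913, -0.2769,  0.004 ])), (array([461.9, 266. ]), array([ 0.4376, -0.449 ,  0.004 ])), (array([410.2, 285.5]), array([ 0.3869, -0.3167,  0.004 ]))]
```

View pics/st9.png

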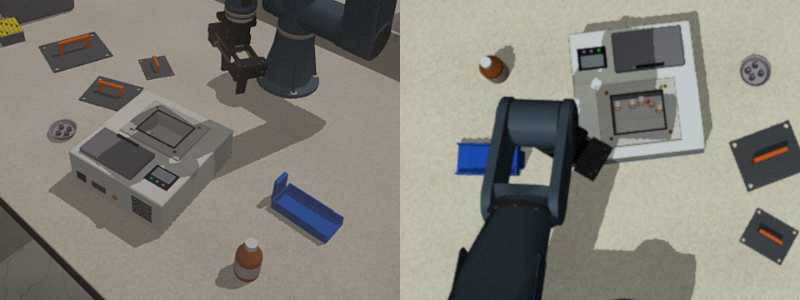

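```bash
python3 - <<'E'
from h import *
print(rel([.464,-.3625,.15],down(20.9)).round(1))
E
```

```text
[-2.397e+02 -3.890e+02  1.389e+02 -1.000e-01  0.000e+00  3.920e+01]
```

>>> carry_out([
  [-25,-41,0,0,0,6,1],
  [-57,-93,0,0,0,12,1],
  [-89,-145,0,0,0,18,1],
  [-121,-197,0,0,0,24,1],
  [-153,-249,0,0,0,30,1],
  [-185,-300,20,0,0,36,1],
  [-215,-349,50,0,0,39,1],
  [-240,-389,80,0,0,39,1],
], force=60)

```text
time: 16.02
position: [0.4648, -0.3641, 0.208]
tool_rot: [0.566, 0.824, -0.001, 0.0]
ft_force: [0.7, 0.4, 0.8]
grip_width: 0.0871
```

>>> carry_out([
  [0,0,0,0,0,0,1],
  [0,0,0,0,0,0,1],
])

```text
time: 16.27
position: [0.4648, -0.3629, 0.2075]
tool_rot: [0.566, 0.825, -0.0, -0.001]
ft_force: [0.1, 0.5, -0.2]
grip_width: 0.0871
```

```bash
python3 - <<'E'
from h import *
st()
w=snap('wrist','w10.png')
h=hsv(w); o=(h[...,0]<15)&(h[...,1]>170)&(h[...,2]>90)
for ce,s in blobs(o,60): print(ce,s,onz(w,ce,.043))
print(proj(w,[.464,-.3625,.043]))
E
```

```text
t 16.27 p [ 0.4648 -0.3629  0.2075] yawY 21.1 z [-0.001  0.    -1.   ] q [-48.8  28.5  88.2  -0.   63.4 -69.9] f [ 0.1  0.5 -0.2] w 0.0871
[ 90.10292524 127.96533044] [ 59 101  64  56 923] [[ 0.27060741 -0.3584192   0.043     ]]
[315.09825328 215.55967977] [ 309  164   14  105 1374] [[ 0.46407746 -0.36021913  0.043     ]]
[[314.04116798 218.00445832]]
```

View pics/w10.png

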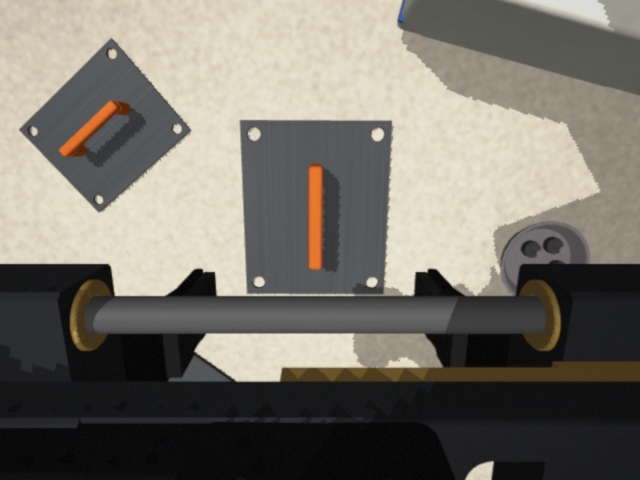

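>>> carry_out([
  [2,0,30,0,0,0,1],
  [2,0,70,0,0,0,1],
  [2,0,110,0,0,0,1],
  [2,0,145,0,0,0,1],
  [2,0,170,0,0,0,1],
  [2,0,183,0,0,0,1],
  [2,0,189,0,0,0,1],
  [2,0,189,0,0,0,1],
])

```text
time: 17.32
position: [0.4649, -0.3608, 0.0201]
tool_rot: [0.565, 0.825, -0.0, 0.001]
ft_force: [-0.6, 0.7, 0.4]
grip_width: 0.0873
```

>>> carry_out([
  [0,0,0,0,0,0,-0.2],
  [0,0,0,0,0,0,-1],
  [0,0,0,0,0,0,-1],
  [0,0,0,0,0,0,-1],
  [0,0,0,0,0,0,-1],
  [0,0,0,0,0,0,-1],
  [0,0,0,0,0,0,-1],
  [0,0,0,0,0,0,-1],
])

```text
time: 18.32
position: [0.4648, -0.3608, 0.02]
tool_rot: [0.565, 0.825, -0.0, 0.001]
ft_force: [-0.2, -0.2, -0.4]
grip_width: 0.0151
```

>>> carry_out([
  [0,0,0,0,0,0,-1],
  [0,0,0,0,0,0,-1],
  [0,0,0,0,0,0,-1],
])

```text
time: 18.7
position: [0.4648, -0.3608, 0.02]
tool_rot: [0.565, 0.825, -0.0, 0.001]
ft_force: [-0.2, -0.2, 0.1]
grip_width: 0.0114
```

```bash
python3 - <<'E'
from h import *
st()
E
```

```text
t 18.7 p [ 0.4648 -0.3608  0.02  ] yawY 21.18 z [ 0.    -0.001 -1.   ] q [-48.7  44.   95.3  -0.1  40.6 -69.8] f [-0.2 -0.2  0.1] w 0.0114
```

>>> carry_out([
  [0,0,-5,0,0,0,-1],
  [0,0,-20,0,0,0,-1],
  [0,0,-50,0,0,0,-1],
  [0,0,-85,0,0,0,-1],
  [0,0,-120,0,0,0,-1],
  [0,0,-155,0,0,0,-1],
  [0,0,-180,0,0,0,-1],
  [0,0,-190,0,0,0,-1],
])

```text
time: 19.7
position: [0.4652, -0.3609, 0.2125]
tool_rot: [0.565, 0.825, -0.001, 0.002]
ft_force: [-0.3, -0.2, -2.2]
grip_width: 0.0114
```

```bash
python3 - <<'E'
from h import *
st(); print(rel([.5552,-.0348,.205],down(6.9)).round(1))
snap('scene','s11.png')
E
```

```text
t 19.7 p [ 0.4652 -0.3609  0.2125] yawY 21.19 z [ 0.003 -0.004 -1.   ] q [-48.7  28.   88.3  -0.   63.5 -69.8] f [-0.3 -0.2 -2.2] w 0.0114
[2.716e+02 2.018e+02 6.400e+00 1.000e-01 3.000e-01 1.430e+01]
```

View pics/s11.png

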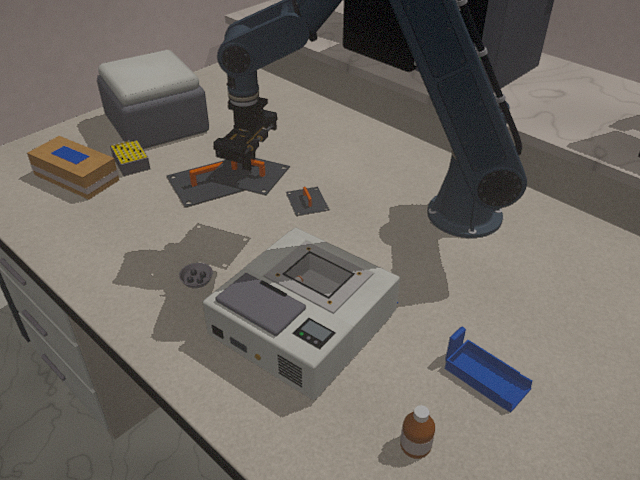

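>>> carry_out([
  [20,15,0,0,0,1,-1],
  [55,41,0,0,0,3,-1],
  [95,71,0,0,0,5,-1],
  [140,104,0,0,0,8,-1],
  [185,137,0,0,0,10,-1],
  [225,167,3,0,0,12,-1],
  [255,189,5,0,0,14,-1],
  [272,202,6,0,0,14.3,-1],
])

```text
time: 20.75
position: [0.5545, -0.032, 0.2043]
tool_rot: [0.663, 0.749, -0.001, 0.001]
ft_force: [-0.5, -0.3, -1.9]
grip_width: 0.0114
```

>>> carry_out([
  [0,0,0,0,0,0,-1],
  [0,0,0,0,0,0,-1],
  [0,0,0,0,0,0,-1],
])

```text
time: 21.12
position: [0.5542, -0.033, 0.204]
tool_rot: [0.663, 0.748, -0.001, 0.001]
ft_force: [-0.5, -0.0, -3.1]
grip_width: 0.0114
```

```bash
python3 - <<'E'
from h import *
st()
t=snap('top','t12.png');c=snap('scene','s12.png')
cv2.imwrite('pics/st12.png',np.hstack([cv2.resize(c['pixels'][200:380,200:440,::-1],(400,300)),cv2.resize(t['pixels'][130:280,210:410,::-1],(400,300))]))
snap('wrist','w12.png')
E
```

```text
t 21.12 p [ 0.5542 -0.033   0.204 ] yawY 6.92 z [-0.    -0.003 -1.   ] q [-14.8  26.2  93.4  -0.2  60.4 -21.6] f [-0.5 -0.  -3.1] w 0.0114
```

View pics/st12.png

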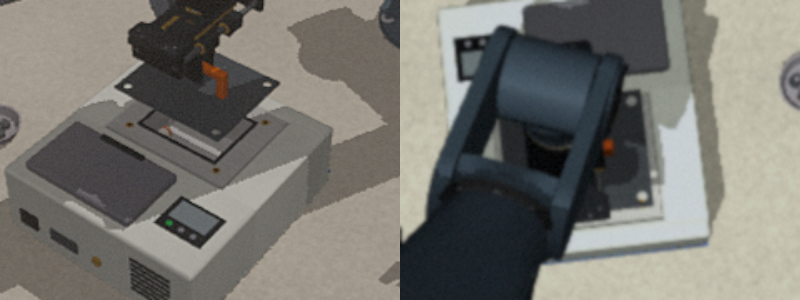

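View pics/w12.png

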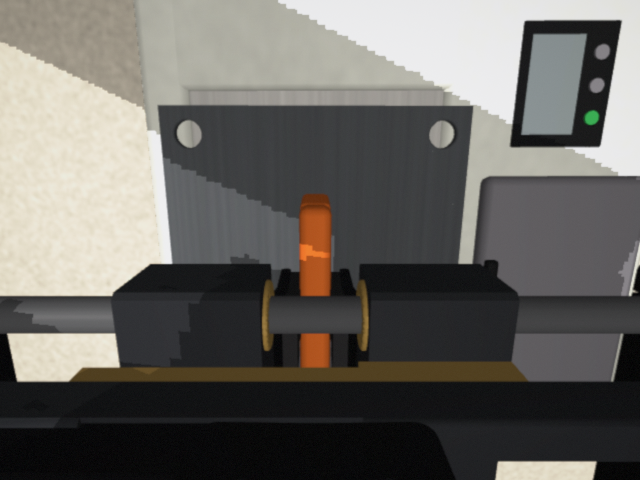

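```bash
python3 - <<'E'
from h import *
print(rel([.5552,-.0348,.160],down(6.9)).round(1))
E
```

```text
[-1.9  0.6 44.3 -0.   0.2  0. ]
```

>>> carry_out([
  [0,0,10,0,0.2,0,-1],
  [-1,0,20,0,0.2,0,-1],
  [-1,0,30,0,0.2,0,-1],
  [-2,0,40,0,0.2,0,-1],
  [-2,0.5,44,0,0.2,0,-1],
  [-2,0.5,44,0,0.2,0,-1],
  [-2,0.5,44,0,0.2,0,-1],
])

```text
time: 22.15
position: [0.5555, -0.0349, 0.1606]
tool_rot: [0.663, 0.748, 0.0, 0.0]
ft_force: [0.6, 0.2, -3.2]
grip_width: 0.0111
```

```bash
python3 - <<'E'
from h import *
st()
t=snap('top','t13.png');c=snap('scene','s13.png');w=snap('wrist','w13.png')
a=cv2.resize(c['pixels'][230:320,250:370,::-1],None,fx=6.5,fy=6.5,interpolation=cv2.INTER_CUBIC); cv2.imwrite('pics/s13c.png',a)
a=cv2.resize(t['pixels'][170:250,250:350,::-1],None,fx=7,fy=7,interpolation=cv2.INTER_CUBIC); cv2.imwrite('pics/t13c.png',a)
E
```

```text
t 22.15 p [ 0.5555 -0.0349  0.1606] yawY 6.92 z [ 0.001 -0.    -1.   ] q [-15.1  29.7  95.6   0.   54.7 -22. ] f [ 0.6  0.2 -3.2] w 0.0111
```

View pics/s13c.png

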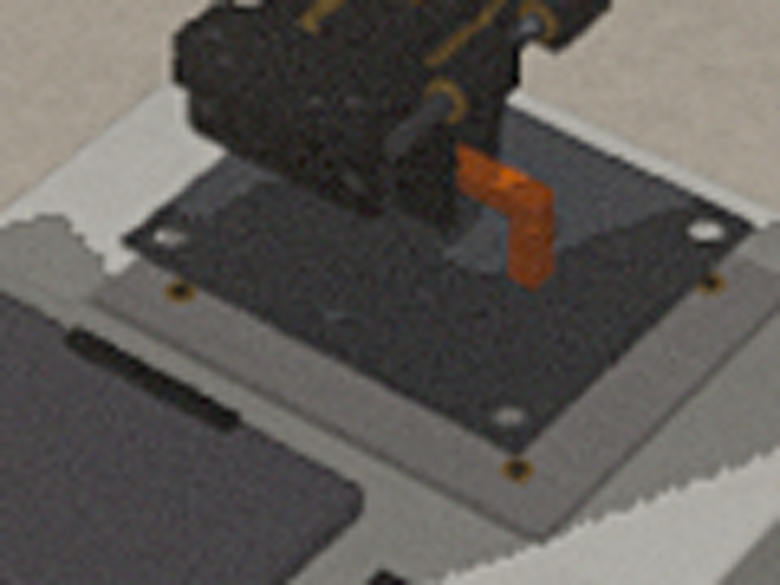

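View pics/t13c.png

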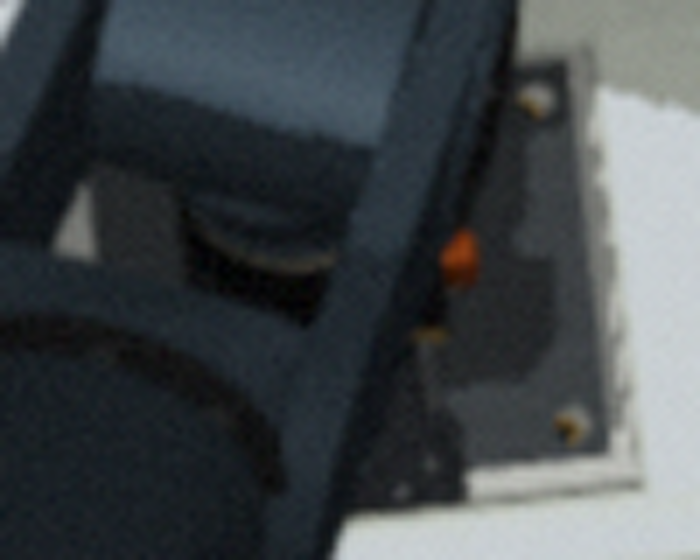

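View pics/w13.png

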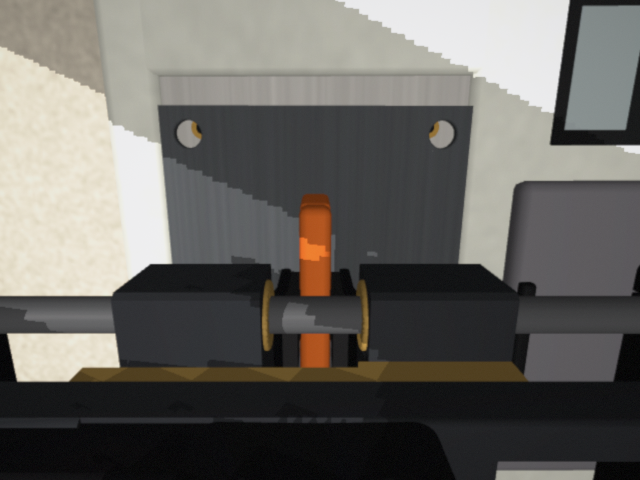

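```bash
cat >> h.py <<'E'
def fit2(L,P):
    L=np.asarray(L,float)/1e3; P=np.asarray(P)[:,:2]; a=L-L.mean(0); b=P-P.mean(0)
    th=np.arctan2((a[:,0]*b[:,1]-a[:,1]*b[:,0]).sum(),(a*b).sum()); m=np.array([[np.cos(th),-np.sin(th)],[np.sin(th),np.cos(th)]])
    c=P.mean(0)-m@L.mean(0); return c,np.degrees(th),np.abs(P-c-L@m.T).max()*1e3
E
python3 - <<'E'
from h import *
t=robot.camera('top');c=robot.camera('scene');w=robot.camera('wrist')
z=robot.get_obs()['position'][2]-.020+.002
S=lambda L:np.array(L)/6.5+[250,230]-.42
T=lambda L:np.array(L)/7+[250,170]-.43
Ls=[(56,-71),(-56,71),(56,71)]
print('scene holes',fit2(Ls,onz(c,S([(171,236),(706,231),(510,416)]),z)))
print('scene thr',fit2(Ls,onz(c,S([(180,291),(710,284),(517,469)]),.12)))
Lt=[(56,-71),(-56,-71)]
print('top holes',fit2(Lt,onz(t,T([(537,100),(573,425)]),z)))
print('top thr',fit2(Lt,onz(t,[(324.6,185.8),(330.2,231)],.12)), 'all',well)
print('wrist holes',fit2([(-56,71),(56,71)],onz(w,[(189,133.5),(441.5,133.5)],z+.002)))
print('hole-height check scene+top: hole(56,-71)')
# triangulate corner hole
def tri(a,u,b,v):
    p,q=a['position'],b['position'];d,e=ray(a,u)[0],ray(b,v)[0]
    s=np.linalg.lstsq(np.c_[d,-e],q-p,rcond=None)[0]; return (p+d*s[0]+q+e*s[1])/2
print(tri(c,S([(171,236)]),t,T([(537,100)])),tri(c,S([(180,291)]),t,[(324.6,185.8)]))
E
```

```text
scene holes (array([ 0.55293344, -0.03973098]), np.float64(6.580161549427174), np.float64(0.4750800435519148))
scene thr (array([ 0.55302088, -0.03660352]), np.float64(6.887345220545149), np.float64(0.34785268170096223))
top holes (array([ 0.55470879, -0.03791531]), np.float64(6.5872650533668855), np.float64(0.006751330293791602))
top thr (array([ 0.55480272, -0.03450405]), np.float64(7.337241343931718), np.float64(0.5362433088196561)) all [ 0.5552 -0.0348  0.122 ]
wrist holes (array([ 0.55592103, -0.03761448]), np.float64(6.889202534415631), np.float64(0.9007026669859558))
hole-height check scene+top: hole(56,-71)
[ 0.61820007 -0.10226676  0.14467494] [ 0.61872088 -0.09826016  0.12229635]
```

```bash
python3 - <<'E'
from h import *
st();print(rel([.5557,-.0317,.1525],down(7.2)).round(2))
E
```

```text
t 22.45 p [ 0.5553 -0.0349  0.1606] yawY 6.92 z [ 0. -0. -1.] q [-15.1  29.7  95.6  -0.   54.7 -22. ] f [-0.3 -0.4 -3.3] w 0.0114
[ 3.16  0.82  8.05  0.02  0.01 -0.28]
```

>>> carry_out([
  [1,0.3,2,0,0,-0.1,-1],
  [2,0.5,4,0,0,-0.2,-1],
  [3,0.7,6,0,0,-0.3,-1],
  [3.2,0.7,8,0,0,-0.3,-1],
  [3.2,0.7,8,0,0,-0.3,-1],
  [3.2,0.7,8,0,0,-0.3,-1],
  [3.2,0.7,8,0,0,-0.3,-1],
])

```text
time: 23.32
position: [0.5556, -0.0317, 0.1527]
tool_rot: [0.661, 0.75, 0.0, 0.0]
ft_force: [0.4, 0.4, -2.8]
grip_width: 0.0113
```

```bash
python3 - <<'E'
from h import *
st()
t=snap('top','t14.png');c=snap('scene','s14.png');w=snap('wrist','w14.png')
a=cv2.resize(c['pixels'][230:320,250:370,::-1],None,fx=6.5,fy=6.5,interpolation=cv2.INTER_CUBIC); cv2.imwrite('pics/s14c.png',a)
a=cv2.resize(t['pixels'][170:250,250:350,::-1],None,fx=7,fy=7,interpolation=cv2.INTER_CUBIC); cv2.imwrite('pics/t14c.png',a)
E
```

```text
t 23.32 p [ 0.5556 -0.0317  0.1527] yawY 7.22 z [ 0.001 -0.    -1.   ] q [-14.8  30.3  95.9  -0.   53.7 -22. ] f [ 0.4  0.4 -2.8] w 0.0113
```

View pics/s14c.png

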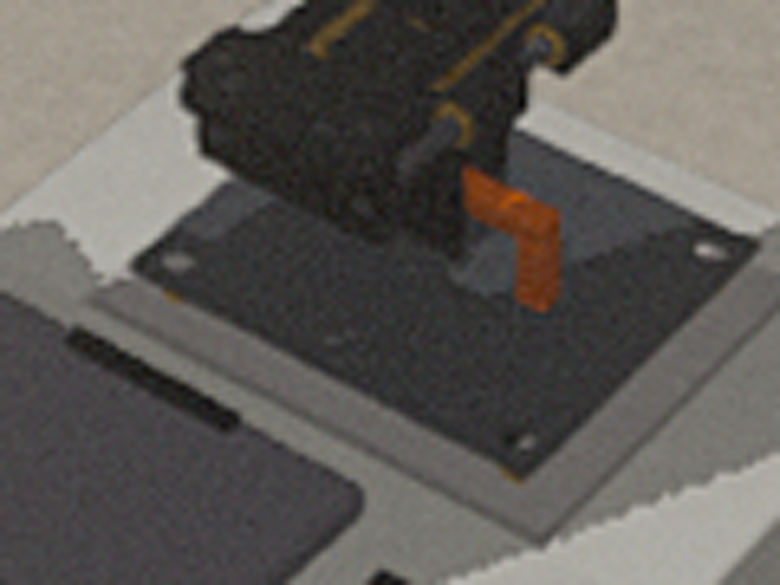

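View pics/t14c.png

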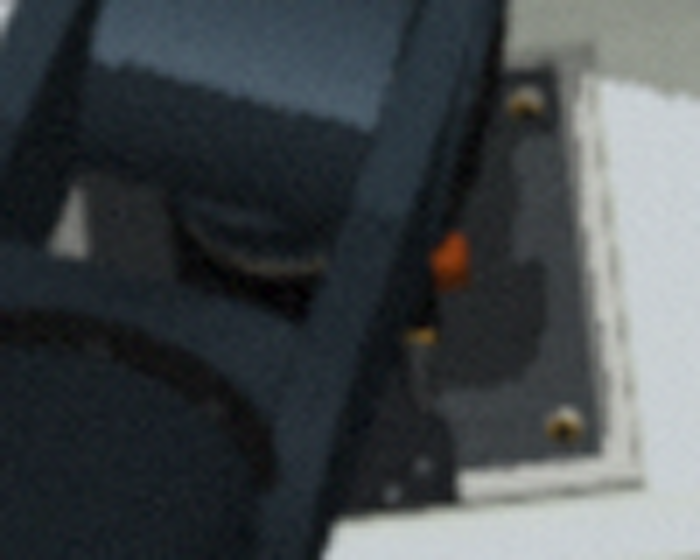

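View pics/w14.png

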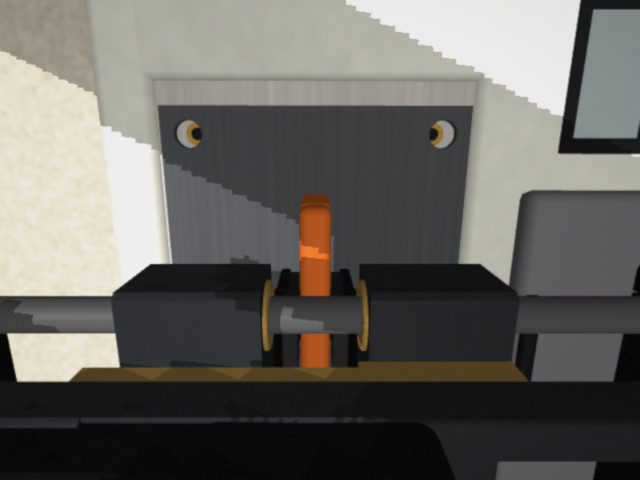

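```bash
python3 - <<'E'
from h import *
t=robot.camera('top');c=robot.camera('scene');w=robot.camera('wrist')
z=robot.get_obs()['position'][2]-.020+.002
S=lambda L:np.array(L)/6.5+[250,230]-.42
T=lambda L:np.array(L)/7+[250,170]-.43
Ls=[(56,-71),(-56,71),(56,71)]
print('scene holes',fit2(Ls,onz(c,S([(179,262),(711,251),(519,440)]),z)))
Lt=[(56,-71),(-56,-71)]
print('top holes',fit2(Lt,onz(t,T([(526,103),(563,423)]),z)))
wl=w['pixels']
hs=hsv(w)
for x0,x1 in((172,206),(426,460)):
    m=np.zeros(hs.shape[:2],bool); sub=hs[115:152,x0:x1]
    br=(sub[...,2]>100)
    ys,xs=np.where(br); print('hole box',xs.min()+x0,xs.max()+x0,ys.min()+115,ys.max()+115)
    b=(sub[...,0]>10)&(sub[...,0]<30)&(sub[...,1]>110)&(sub[...,2]>80); ys,xs=np.where(b); print('brass box',xs.min()+x0,xs.max()+x0,ys.min()+115,ys.max()+115)
print('proj threads', )
Rz=R.from_euler('z',6.9,degrees=True)
for off in((0,0,0),):
    P=well+Rz.apply(np.array([[-56,71,-2],[56,71,-2]])/1e3); print(proj(w,P))
a=cv2.resize(wl[105:160,165:215,::-1],None,fx=7,fy=7,interpolation=cv2.INTER_CUBIC);b=cv2.resize(wl[105:160,415:465,::-1],None,fx=7,fy=7,interpolation=cv2.INTER_CUBIC)
cv2.imwrite('pics/w14c.png',np.hstack([a,b]))
E
```

```text
scene holes (array([ 0.55363263, -0.03614376]), np.float64(7.394694139357124), np.float64(0.4155266596781518))
top holes (array([ 0.55566166, -0.03437989]), np.float64(6.876149193860362), np.float64(0.5149096241353623))
hole box 177 199 120 147
brass box 187 199 123 144
hole box 431 453 120 147
brass box 431 442 123 144
proj threads
[[196.34604857 133.85511975]
 [430.97330434 135.06903664]]
```

View pics/w14c.png

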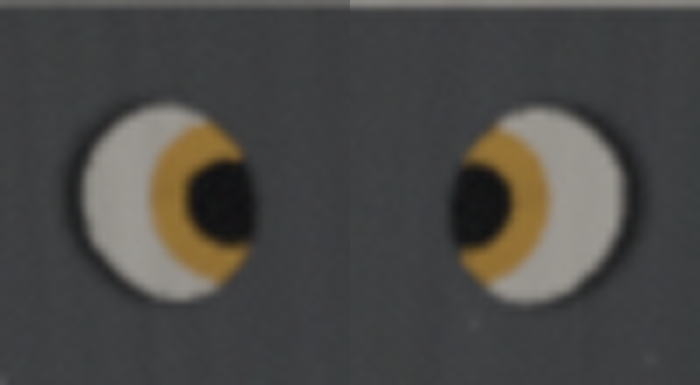

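```bash
python3 - <<'E'
from h import *
w=robot.camera('wrist');zt=robot.get_obs()['position'][2]-.016
L=[(-56,71),(56,71)]
print('thr',fit2(L,onz(w,[(197.7,134),(432.1,134)],.12)))
# hole: top rim outer edges & top/bottom edges -> outer edge u, radius 6mm
h=onz(w,[(175.7,133.7),(456.2,134)],zt); print('rim span',np.linalg.norm(h[0]-h[1]))
print('holes',fit2([(-62,71),(62,71)],h))
E
```

```text
thr (array([ 0.55608452, -0.03446732]), np.float64(7.187335021809331), np.float64(0.07270062531107568))
rim span 0.12239172732668895
holes (array([ 0.55647327, -0.03447887]), np.float64(7.128031406342657), np.float64(0.7979214469900492))
```

```bash
python3 - <<'E'
from h import *
t=robot.camera('top');c=robot.camera('scene')
S=lambda L:np.array(L)/6.5+[250,230]-.42
T=lambda L:np.array(L)/7+[250,170]-.43
def tri(a,u,b,v):
    p,q=a['position'],b['position'];d,e=ray(a,u)[0],ray(b,v)[0]
    s=np.linalg.lstsq(np.c_[d,-e],q-p,rcond=None)[0]; return (p+d*s[0]+q+e*s[1])/2
print(tri(c,S([(179,262)]),t,T([(526,103)])))
# well / side view picture
h=hsv(c); tr=blobs((h[...,0]>100)&(h[...,0]<130)&(h[...,1]>140)&(h[...,2]>40),100); print([(a.round(),s[4]) for a,s in tr])
cv2.imwrite('pics/s15.png',c['pixels'][...,::-1]); st()
E
```

```text
[ 0.61901205 -0.09830231  0.1358903 ]
[(array([ 70., 154.]), np.int32(318)), (array([489., 377.]), np.int32(1496))]
t 23.77 p [ 0.5556 -0.0317  0.1526] yawY 7.22 z [ 0. -0. -1.] q [-14.8  30.3  95.9  -0.   53.7 -22. ] f [-0.7  0.3 -2.8] w 0.0113
```

View pics/s15.png

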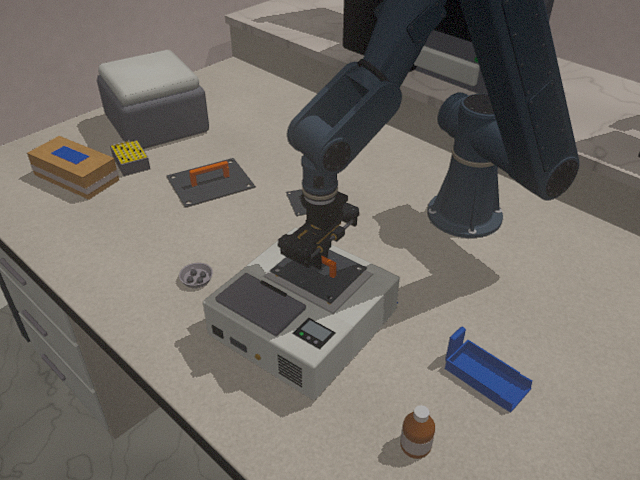

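```bash
python3 -c "
from rig import robot
print(robot.hand_in())"
```

```text
the job is handed in; nothing more can be done
None
```

The job is handed in at about 24 s, with the plate held over the well and everything else done in the order asked.

- **Pouring:** I gripped the blue tray and tipped it over the well, going to about 60° to be sure. The top and scene views then showed all five canisters in the well and the tray empty.
- **Tray:** It is back on the bench, upright, to the left of the spectrometer.
- **Plate:** I lifted the middle-sized plate (measured 166 x 135 mm) by its bar handle. It first sat about 3 mm off in y over the well, and I corrected that.

Last checks:

- **Alignment:** Compared within each camera, holes and threads agree to about 0.5 to 0.8 mm, and yaw to about 0.5°.
- **Level:** The tool points straight down within 0.1°. I did not measure the plate's own tilt separately.
- **Height:** From the arm's height, the plate's underside is about 10.6 mm above the gasket. Two-view triangulation gave about 9.6 mm after correcting for its offset on the threads.
- **Disagreement:** The wrist view's hole span came out 122.4 mm instead of 124 mm. That could mean the plate sits 1 to 2 mm lower, but I put most of it down to edge picking.
- **Contact:** The last wrist force reading was about 3 N, roughly the plate's weight, and no picture showed the plate touching the spectrometer.
- **Bystanders:** The bottle and the screw dish still stand where they were.

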